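# Brake the idling index wheel with its lock pin and lock it

### The job

The index wheel keeps turning under its slipping drive and has to be locked. Take the lock pin out of its wooden block, stand it in the fork slot over the wheel and rub its foot gently on the turning face just after the hole has gone by, so that the wheel drags to a crawl before the hole comes under the slot; then push the pin down through the hole until its collar sits on the fork, and let go. Never press hard on the wheel or let it strike the pin, touch it with nothing but the pin, and leave the other things on the bench alone.

Things in the scene. Friction and masses are not known exactly. Their poses are not given: they have to be found in the camera images.
- stand: Fixed green stand, base plate 235 x 190 mm, let 0 to 6 mm into the bench; origin at the plate's underside on the wheel's axis, z up. A post on its -x side (x -133 to -103 mm) carries a dark steel fork at z = 70 to 80 mm, reaching in over the wheel to x = -40 mm. Its two 15 mm wide tines run along x with a 14 mm wide slot between, closed at x = -85 mm, open towards the axis.
- slot (a point): Middle of the fork's slot, at the fork's top face (80 mm above the stand's origin, 22 mm above the wheel's free top face), 65 mm from the wheel's axis. Axes: x along the slot towards the wheel's axis, y across the slot, z up. The turning wheel drags the pin against a tine, whose friction bears a part of the push, so a force read at the wrist can differ from that on the wheel by some 2 N.
- wheel (a joint): Wheel angle (rad, counts on without end), counter-clockwise from above; 0 when the hole is on the stand's +x side, so the hole is under the slot at pi plus full turns. A slipping drive (0.15 N m) turns the heavy wheel at about 6 rad/s; drag slows it by 40 rad/s per N m (lag about 0.4 s); freed, it speeds up again. 2.5 to 5.5 N of pin pressure, depending on friction, stalls it.
- hub (a point): Centre of the wheel's top face, on the axis. Flat aluminium disc, radius 90 mm, 20 mm thick, on springs: pressed, it sinks 1 mm per 2 N after the first 0.6 N, at most 6 mm, and comes back up. The wheel must be slower than about 1.5 rad/s, under the pin's foot, before the hole takes the pin: brake it between two passes of the hole. Over 20 N between pin and wheel spoils it.
- hole (a point): Middle, at the wheel's top face, of the one through hole in the wheel: a rectangular window 13 mm along the direction of turning and 24 mm along the radius, 65 mm from the axis.
- block: Fixed wooden block, 70 x 90 x 45 mm high, origin at the centre of its underside; the lock pin stands in the 12 mm hole in its middle, its collar resting on the block's top.
- pin_grip (a point): Steel lock pin, 0.12 kg: this point is on its axis, in the middle of its round head (diameter 18 mm, 48 mm tall). Collar below the head: diameter 26 mm, 6 mm thick, underside 30 mm below this point. Then a shank, diameter 10 mm, 40 mm long. Home, the collar rests on the fork (point 30 mm above the slot point). It needs some 2 to 8 N of push to go home, as the wheel leans on it.
- pin_foot (a point): Centre of the lock pin's flat foot, 70 mm below the grip point. In the block it is 5 mm above the table.
- flask: Bystander: copper flask, 68 mm wide, 200 mm tall, origin under its centre.
- tin: Bystander: open steel tin, 84 mm wide, 95 mm tall, origin under its centre.
- tape: Bystander: tape measure, 65 x 35 x 60 mm, origin under its centre.
- spanner: Bystander: open-ended spanner lying on the bench, long axis x.
There are look-alikes about, which are no part of the job. Several things have the shape of the block; the one meant has the colours described above.

How it is judged (in metres and radians):
On the way, in this order (a step that is already met when the one before it is completed fails the run):
1. the pin is lifted out of its block (height (world z) of pin_grip above 0.13 m and contact force between pin and block below 0.05 N), for 0.1 s.
2. the pin's foot, resting on the wheel's face in the slot and not yet in the hole, has slowed the wheel to a crawl or a stop (below 1.5 rad/s) (contact force between pin and wheel above 0.5 N and velocity of joint wheel below 1.5 rad/s and horizontal distance between pin_foot and slot below 0.02 m and z of pin_foot in the frame of hole above -0.002 m), for 0.2 s.
At the end, for the whole second after the job is handed in: The pin stands in the slot (foot within 20 mm of its middle, tilt under 0.2 rad) and through the hole (foot within 14 mm of its middle, horizontally), foot at least 36 mm below the fork's top, released and at rest (under 0.02 m/s); the wheel stands still (under 0.05 rad/s) (z of pin_foot in the frame of slot below -0.036 m and horizontal distance between pin_foot and slot below 0.02 m and horizontal distance between pin_foot and hole below 0.014 m and angle between pin_grip's own z axis and vertical below 0.2 rad and velocity of joint wheel between -0.05 and 0.05 rad/s and linear speed of pin below 0.02 m/s); the robot touches nothing.
It fails at once if the pin and the wheel press on or strike each other with more than 20 N (contact force between pin and wheel above 20 N).
It fails at once if the robot itself touches the wheel (contact force between any of the fingers, the arm and wheel above 0.5 N).
It fails at once if a bystander is moved by more than 30 mm (distance of any of flask, tin, tape, spanner from where it was at the start of the episode above 0.03 m).
It also fails if it takes over 72 s, if anything falls off the work surface, if the arm or the gripper's body presses on something with over 40 N, if the wrist force passes 120 N, or if a joint passes its speed limit or range.

### The arm

A 6-joint arm with a two-finger parallel gripper is mounted at the origin on the work surface. World frame = base frame: x ahead of the robot, y to its left, z up, the work surface at z = 0. Lengths are in m, angles in degrees, forces in N, time in s.
With the tool pointing down it reaches from about 0.35 to 0.975 m from the base axis. Payload 7.1 kg.
Tool frame: the origin (TCP) lies midway between the tips of the shut fingers; the grasp point (between the pads) lies 19 mm behind it; z points along the fingers, y is the line along which they close (so a half turn about z gives the same grasp; the last joint's range is limited). The gripper opens to 88 mm and grips with 3 to 60 N. Pads are 20 mm wide; open, the fingers measure 115 mm over their backs; the gripper's body (75 mm by 178 mm) begins 61 mm behind the grasp point.
Start: joints at [-66.005, 24.242, 93.386, -0, 62.372, -1.089], TCP at [0.265, -0.566, 0.223] pointing down, gripper open.
Joint ranges: [-172.04, 172.04], [-51.8, 120.97], [4.93, 147.93], [-75.15, 255.16], [6.16, 154.13], [-145.62, 145.62]. Speed limits (degrees/s): [136.94, 136.94, 172.46, 180, 180, 180].

### API

Orientations are given as [roll, pitch, yaw] about the fixed x, y, z axes, in that order (R = Rz(yaw) Ry(pitch) Rx(roll)).
In Python, from plant import ctrl gives the robot as it stands.
- The arm moves only by the shell command python3 -m handwheel 'ROWS' [FORCE]. ROWS is JSON, a list of rows, each a list of 7 numbers: the finger opening in mm, from 0 to 87.8, then the shift along the world's x, y, z in units of 30 mm (1.0 is 30 mm), then the turn, a rotation vector about the world's x, y, z in rad. A call has 1 to 12 rows; each row is the pose to reach, as a shift and turn from the pose commanded when the call began; what a row does not reach only later rows make up. A row lasts 1/10 s, in which the tool goes at most 50 mm and 8.59 degrees, less where a joint would pass 70% of its speed; a pose out of reach is approached as far as the arm can. A call with a gripper value outside its range is refused whole. The fingers move at their own pace and stop on an object; FORCE is the grip in N (left out, the last holds). Time passes only in rows, so rows that repeat a pose let the fingers close. It gives the time, the measured TCP pose, the force, the opening and the grip force at its end, in the units of the state.
- ctrl.state(): the state, without advancing time (a new reading comes with each control period).
- ctrl.capture(name): name is "scene" or "top"; returns the picture (400x640x3 uint8, blue, green, red); there is no depth.
- ctrl.calibration(name): a dict with "mtx" (3x3 intrinsics, pixels), "dist" ([k1, k2, p1, p2, k3] as OpenCV has them; the pictures are not rectified), "view" (4x4, takes a point from world to camera coordinates). Camera axes: x right, y down, z forward; pixel columns grow to the right and rows downward; lengths in m; the calibration is good to about 2 mm. A picture is of the moment at which its call begins. calibration takes no time and is no camera call.
- ctrl.job_done(): hands the job in; it is judged then, once.
The state is a dict: "time": time; "joint_positions": joint angles; "dq": joint speeds; "joint_torque": joint torques, N m; "ee_pos": TCP position; "eef_rot": TCP orientation; "force": force on the tool from outside, world axes, zero at the start; "torque": the same for the moment, N m; "opening": finger opening in m; "grasp_force": force on a finger pad.
Only numpy, scipy, OpenCV 4.12 (cv2) and the standard library are available. Lean on these libraries where they do the work, as an engineer would, in place of code of your own. Each camera call takes 0.05 s, during which the arm holds its last target. There are 200 camera calls.

## Working session

There is one attempt and no reset: what is moved stays moved. The work goes in short steps, Python scripts to look and compute and a shell command to move; the robot and the scene stay as the last step left them, time stands still between calls to the robot, and variables do not carry over. Pictures are saved under pics/ and viewed, at most 10 in all, crops included, and the job is handed in when it is done.

```bash
ls; mkdir -p pics; python3 - <<'E'
from plant import ctrl
import cv2,numpy as np
for n in("scene","top"):
    cv2.imwrite(f"pics/{n}0.png",ctrl.capture(n)); c=ctrl.calibration(n); print(n,np.round(c["mtx"],1).tolist(),c["dist"],np.round(c["view"],4).tolist())
s=ctrl.state(); print(s)
E
```

```text
pics
scene [[516.1, 0.0, 319.2], [0.0, 516.1, 196.9], [0.0, 0.0, 1.0]] [-0.10769693  0.          0.          0.          0.        ] [[-0.8748, 0.4844, -0.0087, 0.5467], [0.3787, 0.6725, -0.6359, -0.1987], [-0.3022, -0.5596, -0.7717, 1.8467], [0.0, 0.0, 0.0, 1.0]]
top [[370.0, 0.0, 321.9], [0.0, 370.0, 199.9], [0.0, 0.0, 1.0]] [-0.00464891  0.          0.          0.          0.        ] [[0.027, -0.9994, -0.0222, -0.0005], [-0.9955, -0.0248, -0.0916, 0.6183], [0.091, 0.0245, -0.9956, 1.249], [0.0, 0.0, 0.0, 1.0]]
{'time': 0.1, 'joint_positions': array([-6.60042833e+01,  2.42808988e+01,  9.34241875e+01,  1.50884054e-03,
        6.23712965e+01, -1.08751009e+00]), 'dq': array([-0.10107414, -0.13486265, -0.0751454 ,  0.01056286, -0.04931163,
       -0.08695865]), 'joint_torque': array([ 1.21656241e-03, -5.45615888e+01, -2.74328166e+01,  6.45727641e-02,
        1.87507382e-02, -2.27579346e-05]), 'ee_pos': array([ 0.26480831, -0.56560895,  0.22198986]), 'eef_rot': array([-1.79923656e+02, -2.78532130e-03,  2.50825244e+01]), 'force': array([ 0.10828947,  0.8399174 , -0.16240166]), 'torque': array([-0.0113882 ,  0.00898035, -0.0228622 ]), 'grasp_force': 0.0, 'opening': 0.08770446224398579}
```

View pics/scene0.png

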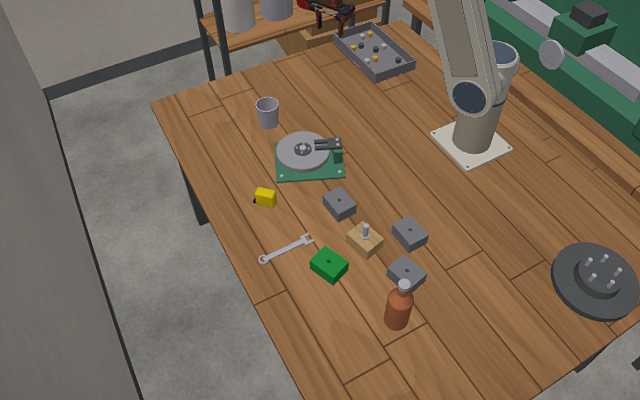

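View pics/top0.png

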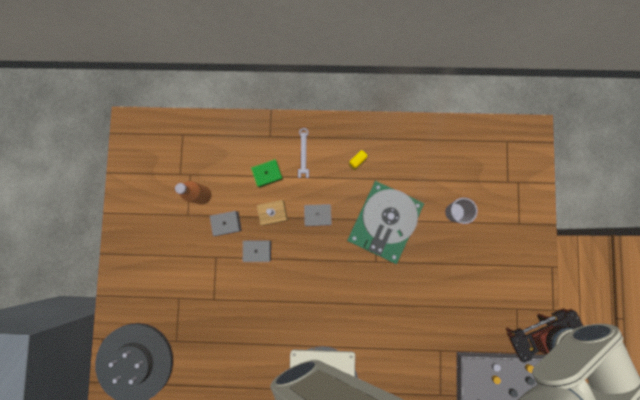

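The scene view shows the wooden block with the pin at about (365,235) and the wheel at (303,150). The top view shows the pin at (271,212), the hub at (390,216) and the dark fork at about (380,238).

```bash
cat > h.py <<'E'
from plant import ctrl
import cv2,numpy as np
def ray(n,uv):
    c=ctrl.calibration(n);V=np.array(c["view"]);R,t=V[:3,:3],V[:3,3]
    p=cv2.undistortPoints(np.array([[uv]],float),np.array(c["mtx"]),np.array(c["dist"]))[0,0]
    return -R.T@t,R.T@np.array([p[0],p[1],1])
def on(n,uv,z):
    o,d=ray(n,uv);return o+d*(z-o[2])/d[2]
def proj(n,P):
    c=ctrl.calibration(n);V=np.array(c["view"])
    r,_=cv2.Rodrigues(V[:3,:3]);return cv2.projectPoints(np.array([P],float),r,V[:3,3],np.array(c["mtx"]),np.array(c["dist"]))[0][0,0]
def two(u1,u2):
    (o1,d1),(o2,d2)=ray("scene",u1),ray("top",u2)
    s=np.linalg.lstsq(np.c_[d1,-d2],o2-o1,rcond=None)[0]
    a,b=o1+d1*s[0],o2+d2*s[1];return (a+b)/2,np.linalg.norm(a-b)
E
python3 - <<'E'
from h import *
t=cv2.imread("pics/top0.png");s=cv2.imread("pics/scene0.png")
def crop(im,x,y,w,h,k): return cv2.resize(im[y:y+h,x:x+w],None,fx=k,fy=k,interpolation=cv2.INTER_CUBIC)
a=np.zeros((600,800,3),np.uint8)
for im,(x,y,w,h,k),(X,Y) in[(t,(340,175,100,75,4),(0,0)),(t,(240,190,60,45,6),(400,0)),(s,(265,125,100,75,4),(0,300)),(s,(335,205,60,50,6),(400,300))]:
    c=crop(im,x,y,w,h,k);a[Y:Y+c.shape[0],X:X+c.shape[1]]=c[:600-Y,:800-X]
cv2.imwrite("pics/c1.png",a)
# green plate
for n,im,(x,y,w,h) in[("top",t,(340,175,90,95)),("scene",s,(265,120,90,70))]:
    hsv=cv2.cvtColor(im,cv2.COLOR_BGR2HSV)[y:y+h,x:x+w]
    m=cv2.inRange(hsv,(55,70,20),(95,255,255))
    p=cv2.findNonZero(m)+[x,y]; hull=cv2.convexHull(p.astype(np.int32))
    r=cv2.minAreaRect(hull);print(n,r)
    q=cv2.approxPolyDP(hull,6,True)[:,0]; 
    for u in q: print(u,np.round(on(n,u.tolist(),.010),4))
    # wheel: low sat bright
    m=cv2.inRange(hsv,(0,0,110),(180,50,255)); cs,_=cv2.findContours(m,cv2.RETR_EXTERNAL,cv2.CHAIN_APPROX_NONE)
    c=max(cs,key=cv2.contourArea)+[x,y];e=cv2.fitEllipse(cv2.convexHull(c));print("wheel",e,on(n,e[0],.056))
    pts=np.array([on(n,u.tolist(),.056)[:2] for u in cv2.convexHull(c)[:,0]]);(cx,cy),r=cv2.minEnclosingCircle(pts.astype(np.float32));print("circ",cx,cy,r)
E
```

```text
top ((385.23358154296875, 222.14236450195312), (53.464805603027344, 65.42642211914062), 25.01689338684082)
[422 204] [ 0.6142 -0.3325  0.01  ]
[396 262] [ 0.412  -0.2442  0.01  ]
[349 240] [ 0.4828 -0.0815  0.01  ]
[375 182] [ 0.6875 -0.1684  0.01  ]
wheel ((390.76605224609375, 215.4351806640625), (54.44362258911133, 57.374267578125), 78.68500518798828) [ 0.56910798 -0.21719414  0.056     ]
circ 0.5706998705863953 -0.2206854522228241 0.09873619675636292
scene ((309.3876037597656, 160.52784729003906), (39.958740234375, 68.29312896728516), 87.39744567871094)
[344 177] [ 0.4905 -0.0707  0.01  ]
[277 182] [ 0.6963 -0.1612  0.01  ]
[275 143] [ 0.6216 -0.331   0.01  ]
[341 149] [ 0.4322 -0.1893  0.01  ]
wheel ((302.3398132324219, 149.87562561035156), (38.236671447753906, 53.19845199584961), 86.80760955810547) [ 0.57263691 -0.21138456  0.056     ]
circ 0.5713604092597961 -0.21412894129753113 0.09187775105237961
```

View pics/c1.png

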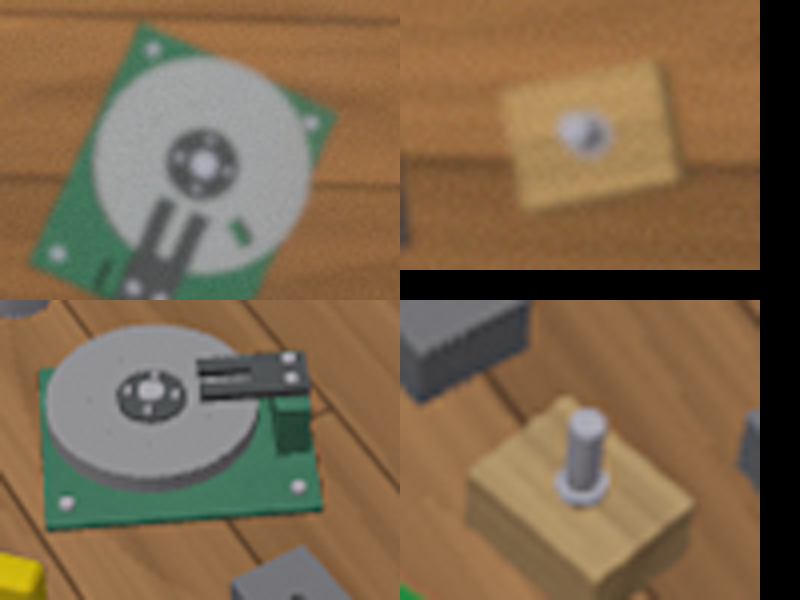

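The crops show, in top-view full-image pixels, the hub at about (390.5,215.5), the hole (green window) at (400,233), the tines at about (381,225) and (390,228), and the pin head top at (269,211.5). In the scene view the head top is at about (366,225).

```bash
cat > m.py <<'E'
from h import *
import pickle
fr={"top":[],"scene":[]};T=[]
for i in range(12):
    T.append(ctrl.state()["time"]);fr["top"].append(ctrl.capture("top"))
for i in range(6): fr["scene"].append(ctrl.capture("scene"))
pickle.dump((fr,T),open("fr.pkl","wb"))
t=np.mean(fr["top"],0).astype(np.uint8);s=np.mean(fr["scene"],0).astype(np.uint8)
cv2.imwrite("pics/ta.png",t);cv2.imwrite("pics/sa.png",s)
def mom(m,off):
    cs,_=cv2.findContours(m,cv2.RETR_EXTERNAL,cv2.CHAIN_APPROX_NONE);c=max(cs,key=cv2.contourArea);return c+np.array(off)
K=8
def big(im,x,y,w,h): return cv2.resize(im[y:y+h,x:x+w],None,fx=K,fy=K,interpolation=cv2.INTER_CUBIC)
def back(p,x,y): return (np.asarray(p,float)+.5)/K-.5+[x,y]
H={}
for n,im,(x,y,w,h),(hx,hy) in[("top",t,(360,185,62,65),(391,216)),("scene",s,(272,128,75,50),(303,149))]:
    g=cv2.cvtColor(big(im,x,y,w,h),cv2.COLOR_BGR2HSV)
    d=((g[...,2]<115)&(g[...,1]<70)).astype(np.uint8)*255
    k,lab,st,ce=cv2.connectedComponentsWithStats(d)
    for i in range(1,k):
        if st[i,4]>3000:
            c=mom((lab==i).astype(np.uint8)*255,(0,0)); e=cv2.fitEllipse(c)
            print(n,"dark",st[i,4],back(e[0],x,y),np.array(e[1])/K,back(cv2.minAreaRect(c)[0],x,y),on(n,back(e[0],x,y),.058).round(4))
            u=back(cv2.approxPolyDP(c,0.02*cv2.arcLength(c,True),True)[:,0],x,y)
            print(np.c_[u,[on(n,q,.077) for q in u]].round(4))
# block wooden top
for n,im,(x,y,w,h) in[("top",t,(250,195,45,35)),("scene",s,(340,212,50,50))]:
    g=cv2.cvtColor(big(im,x,y,w,h),cv2.COLOR_BGR2HSV);hh=g.reshape(-1,3)
    print(n,"wood",g[4*K:6*K,20*K:24*K].mean((0,1)),g[K*12,K*15],g[K*22,K*15],"corner",g[8,8])
E
python3 m.py
python3 - <<'E'
from h import *
p,e=two((366.0,225.0),(269.2,211.5));print("headtop",p,e)
print(ctrl.state()["time"])
import cv2
a=np.vstack([np.hstack([cv2.resize(cv2.imread("pics/ta.png")[185:250,360:422],(396,416)),cv2.resize(cv2.imread("pics/ta.png")[195:230,250:295],(396,308))[:,:]][:1]+[np.vstack([cv2.resize(cv2.imread("pics/ta.png")[195:230,250:295],(404,314)),np.zeros((102,404,3),np.uint8)])])])
cv2.imwrite("pics/c2.png",a)
E
```

```text
top dark 11540 [390.05053329 215.68185997] [16.73431587 17.10455894] [390.0625 215.6875] [ 0.5681 -0.2145  0.058 ]
[[ 3.855625e+02  2.083125e+02  5.911000e-01 -1.964000e-01  7.700000e-02]
 [ 3.815625e+02  2.143125e+02  5.709000e-01 -1.835000e-01  7.700000e-02]
 [ 3.831875e+02  2.205625e+02  5.504000e-01 -1.891000e-01  7.700000e-02]
 [ 3.884375e+02  2.240625e+02  5.394000e-01 -2.065000e-01  7.700000e-02]
 [ 3.955625e+02  2.223125e+02  5.458000e-01 -2.297000e-01  7.700000e-02]
 [ 3.985625e+02  2.170625e+02  5.633000e-01 -2.394000e-01  7.700000e-02]
 [ 3.966875e+02  2.104375e+02  5.850000e-01 -2.331000e-01  7.700000e-02]
 [ 3.914375e+02  2.074375e+02  5.944000e-01 -2.157000e-01  7.700000e-02]]
top dark 16570 [379.50795937 238.93888474] [15.18647194 28.97059822] [379.79043961 238.84926605] [ 0.4898 -0.1803  0.058 ]
[[ 3.909375e+02  2.294375e+02  5.220000e-01 -2.148000e-01  7.700000e-02]
 [ 3.878125e+02  2.284375e+02  5.250000e-01 -2.046000e-01  7.700000e-02]
 [ 3.796875e+02  2.390625e+02  4.896000e-01 -1.784000e-01  7.700000e-02]
 [ 3.829375e+02  2.259375e+02  5.328000e-01 -1.885000e-01 
[... 1713 characters left out ...]
9375e+02  1.690625e+02  6.205000e-01 -1.148000e-01  7.700000e-02]
 [ 2.893125e+02  1.670625e+02  6.548000e-01 -1.443000e-01  7.700000e-02]
 [ 2.764375e+02  1.565625e+02  6.706000e-01 -2.074000e-01  7.700000e-02]
 [ 2.850625e+02  1.685625e+02  6.698000e-01 -1.452000e-01  7.700000e-02]
 [ 3.033125e+02  1.728125e+02  6.271000e-01 -9.980000e-02  7.700000e-02]
 [ 3.206875e+02  1.673125e+02  5.669000e-01 -9.340000e-02  7.700000e-02]]
top wood [ 14.89453125 146.17382812 164.8359375 ] [ 18 124 183] [ 17 122 167] corner [ 14 147 151]
scene wood [ 14.38867188 132.99414062 132.77539062] [ 14 137  95] [ 18 104 167] corner [120   6  90]
headtop [0.57022559 0.18513723 0.09460906] 0.0013600068550554925
1.0
```

View pics/c2.png

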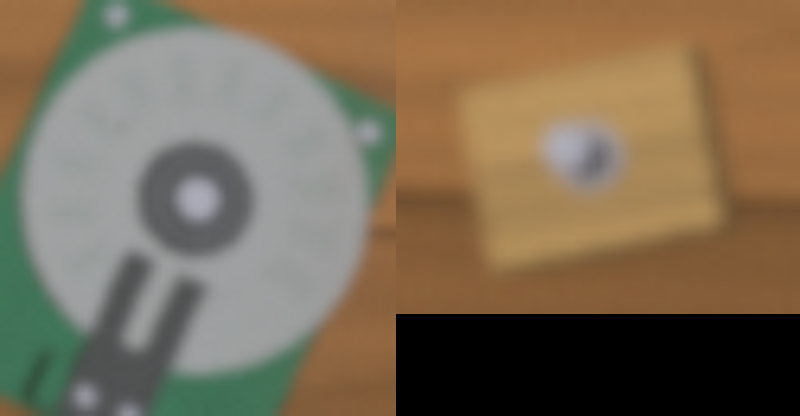

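The averaged picture shows the dark fork clearly, with its slot opening between tine tips at about (380.5,225) and (389.5,228.5). The pin stands in the middle of the block at about (271,212). I'll move over the pin now and refine from the same frames.

```bash
python3 -m handwheel '[[60,10.1,25,0.5,0,0,-0.848],[60,10.1,25,0.5,0,0,-0.848],[60,10.1,25,0.5,0,0,-0.848],[60,10.1,25,0.5,0,0,-0.848],[60,10.1,25,0.5,0,0,-0.848],[60,10.1,25,0.5,0,0,-0.848],[60,10.1,25,0.5,0,0,-0.848],[60,10.1,25,0.5,0,0,-0.848],[60,10.1,25,0.5,0,0,-0.848],[60,10.1,25,0.5,0,0,-0.848],[60,10.1,25,0.5,0,0,-0.848],[60,10.1,25,0.5,0,0,-0.848]]' 30
cat > n.py <<'E'
from h import *
import pickle
fr,T=pickle.load(open("fr.pkl","rb"))
print("hub",two((302.41,148.91),(390.05,215.68)))
print("tip far corner",two((313.94,139.31),(390.94,229.44)))
print("block top",on("top",(271.2,212.0),.045))
t=np.mean(fr["top"],0).astype(np.uint8);s=np.mean(fr["scene"],0).astype(np.uint8)
for n,im,(x,y,w,h) in[("top",t,(250,195,45,35)),("scene",s,(340,212,50,50))]:
    b=cv2.resize(im[y:y+h,x:x+w],None,fx=8,fy=8,interpolation=cv2.INTER_CUBIC);g=cv2.cvtColor(b,cv2.COLOR_BGR2HSV)
    lo=(15,90,140) if n=="top" else (14,70,135)
    m=cv2.inRange(g,np.array(lo),np.array((25,136,255)));m=cv2.morphologyEx(m,cv2.MORPH_OPEN,np.ones((9,9)))
    cs,_=cv2.findContours(m,0,2);c=cv2.convexHull(max(cs,key=cv2.contourArea));r=cv2.minAreaRect(c)
    q=(cv2.approxPolyDP(c,20,True)[:,0]+.5)/8-.5+[x,y]
    P=np.array([on(n,u,.045) for u in q]);print(n,P.round(4).tolist(),P.mean(0))
    # steel: low saturation
    m=cv2.inRange(g,np.array((0,0,0)),np.array((180,75,255)));cs,_=cv2.findContours(m,0,2)
    for c in cs:
        if cv2.contourArea(c)>500 : x0,y0,ww,hh=cv2.boundingRect(c); print(n,"steel",(np.array(cv2.minAreaRect(c)[0])+.5)/8-.5+[x,y],np.array([x0,y0,ww,hh])/8+[x,y,0,0])
# slot: profile across slot in averaged top image
hub=two((302.41,148.91),(390.05,215.68))[0]
yaw=np.radians(-23.5);ex=np.array([np.cos(yaw),np.sin(yaw)]);ey=np.array([-ex[1],ex[0]])
for n,im in(("top",t),("scene",s)):
    G=cv2.cvtColor(im,cv2.COLOR_BGR2GRAY).astype(np.float32)
    for r in(50,57,65,75):
        v=[]
        for a in range(-30,31,3):
            p=hub[:2]-ex*r/1e3+ey*a/1e3;u=proj(n,[p[0],p[1],.077]);v.append(int(cv2.getRectSubPix(G,(1,1),(float(u[0]),float(u[1])))[0,0]))
        print(n,r,v)
# phase
med=np.median(fr["top"],0)
for ti,f in zip(T,fr["top"]):
    A=[]
    for a in range(0,360,4):
        p=hub[:2]+.065*np.array([np.cos(np.radians(a)),np.sin(np.radians(a))]);u=proj("top",[p[0],p[1],.055])
        A.append(cv2.getRectSubPix(cv2.absdiff(f,med.astype(np.uint8)).max(2).astype(np.float32),(3,3),(float(u[0]),float(u[1]))).mean())
    A=np.array(A);k=A.argmax();print(round(ti,3),k*4,A[k].round(1))
E
python3 n.py
```

```text
time: 2.2
ee_pos: [0.4874, -0.0152, 0.2341]
eef_rot: [-180.0, -0.0, -23.5]
force: [0.1, -0.5, -0.2]
opening: 0.0599
grasp_force: 0.0
hub (array([ 0.5691063 , -0.21552975,  0.05505323]), np.float64(0.0019921949266364283))
tip far corner (array([ 0.52331429, -0.21551687,  0.07839804]), np.float64(0.00324706998044481))
block top [0.57091816 0.18689434 0.045     ]
top [[0.614, 0.1505, 0.045], [0.5482, 0.137, 0.045], [0.526, 0.2219, 0.045], [0.5942, 0.2376, 0.045]] [0.57058041 0.18673228 0.045     ]
top steel [270.3125 212.    ] [266.    208.375   9.625   8.25 ]
scene [[0.6122, 0.1057, 0.045], [0.5877, 0.1047, 0.045], [0.5457, 0.1361, 0.045], [0.5279, 0.2155, 0.045], [0.5817, 0.2857, 0.045], [0.6564, 0.2435, 0.045], [0.6692, 0.203, 0.045]] [0.59727855 0.18489461 0.045     ]
scene steel [365.69243622 230.82159805] [360.375 222.75    9.75   16.875]
scene steel [347.6875 216.1875] [340.    212.     16.375   9.375]
top 50 [158, 155, 145, 123, 98, 85, 83, 93, 116, 140, 154, 153, 139, 115, 93, 83, 83, 98, 124, 145, 156]
top 57 [159, 157, 148, 126, 100, 85, 82, 91, 112, 137, 152, 152, 140, 118, 94, 83, 84, 96, 120, 144, 157]
top 65 [160, 157, 147, 127, 100, 85, 82, 89, 110, 138, 153, 154, 141, 118, 93, 81, 82, 95, 119, 143, 157]
top 75 [160, 157, 146, 124, 96, 84, 81, 89, 110, 136, 153, 155, 140, 114, 92, 82, 83, 99, 126, 147, 158]
scene 50 [146, 148, 141, 125, 98, 78, 83, 79, 68, 45, 55, 111, 125, 122, 90, 80, 84, 73, 56, 34, 70]
scene 57 [147, 145, 137, 118, 98, 77, 79, 75, 63, 48, 43, 88, 111, 117, 94, 80, 84, 75, 61, 39, 64]
scene 65 [146, 145, 138, 114, 95, 83, 80, 79, 65, 57, 55, 80, 100, 102, 94, 81, 81, 74, 60, 50, 61]
scene 75 [108, 112, 114, 108, 97, 87, 80, 76, 63, 52, 70, 90, 113, 108, 98, 86, 79, 73, 57, 56, 68]
0.1 232 68.8
0.15 252 67.2
0.2 276 70.8
0.25 300 70.4
0.3 320 70.1
0.35 344 74.5
0.4 8 74.0
0.45 32 71.3
0.5 52 72.7
0.55 76 72.1
0.6 100 70.5
0.65 120 72.0
```

```bash
python3 -m handwheel '[[60,2.69,6.54,0,0,0,0],[60,2.69,6.54,0,0,0,0],[60,2.69,6.54,0,0,0,0],[60,2.69,6.54,0,0,0,0],[60,2.69,6.54,0,0,0,0],[60,2.69,6.54,-1,0,0,0],[60,2.69,6.54,-2,0,0,0],[60,2.69,6.54,-2,0,0,0]]'
```

```text
time: 3.0
ee_pos: [0.5646, 0.1778, 0.17]
eef_rot: [179.7, 0.3, -23.5]
force: [-1.1, -0.8, -0.0]
opening: 0.0601
grasp_force: 0.0
```

```bash
python3 -m handwheel '[[60,0,0,0,0,0,0],[60,0,0,0,0,0,0],[60,0,0,0,0,0,0]]'
```

```text
time: 3.3
ee_pos: [0.5686, 0.1789, 0.1754]
eef_rot: [-179.9, -0.1, -23.5]
force: [-1.0, -0.7, 0.2]
opening: 0.0598
grasp_force: 0.0
```

```bash
python3 -m handwheel '[[60,0.06,0.23,-1,0,0,0],[60,0.06,0.23,-2,0,0,0],[60,0.06,0.23,-3,0,0,0],[60,0.06,0.23,-3.9,0,0,0],[60,0.06,0.23,-3.9,0,0,0],[60,0.06,0.23,-3.9,0,0,0]]' 40 && python3 -m handwheel '[[10,0,0,0,0,0,0],[10,0,0,0,0,0,0],[10,0,0,0,0,0,0],[10,0,0,0,0,0,0],[10,0,0,0,0,0,0]]' 40
```

```text
time: 3.9
ee_pos: [0.5699, 0.1859, 0.0576]
eef_rot: [-180.0, -0.0, -23.5]
force: [0.0, 0.2, 0.1]
opening: 0.0601
grasp_force: 0.0
time: 4.4
ee_pos: [0.5695, 0.1859, 0.0571]
eef_rot: [-180.0, -0.0, -23.5]
force: [-0.7, 0.6, -0.1]
opening: 0.0233
grasp_force: 0.0
```

```bash
python3 -m handwheel '[[10,0,0,0,0,0,0],[10,0,0,0,0,0,0],[10,0,0,0,0,0,0],[10,0,0,0,0,0,0]]' 40
```

```text
time: 4.8
ee_pos: [0.5696, 0.1861, 0.0569]
eef_rot: [-180.0, -0.0, -23.5]
force: [-0.2, 3.3, 2.3]
opening: 0.0172
grasp_force: 40.0
```

```bash
python3 -m handwheel '[[10,0,0,0.5,0,0,0],[10,0,0,1.2,0,0,0],[10,0,0,2.2,0,0,0],[10,0,0,3.2,0,0,0],[10,0,0,4.2,0,0,0],[10,0,0,4.5,0,0,0],[10,0,0,4.5,0,0,0],[10,0,0,4.5,0,0,0]]' 40 && python3 -m handwheel '[[10,-0.2,-1.24,0,0,0,0],[10,-0.4,-2.49,0,0,0,0],[10,-0.6,-3.73,0,0,0,0],[10,-0.8,-4.97,0,0,0,0],[10,-1,-6.22,0,0,0,0],[10,-1.2,-7.46,0,0,0,0],[10,-1.4,-8.7,0,0,0,0],[10,-1.6,-9.94,0,0,0,0],[10,-1.8,-11.2,0,0,0,0],[10,-1.98,-12.43,0,0,0,0],[10,-1.98,-12.43,0,0,0,0],[10,-1.98,-12.43,0,0,0,0]]' && python3 -m handwheel '[[10,0,0,0,0,0,0],[10,0,0,0,0,0,0],[10,0,0,0,0,0,0]]'
python3 - <<'E'
from h import *
s=ctrl.capture("scene");t=ctrl.capture("top")
a=np.hstack([cv2.resize(s[90:190,265:365],(400,400),interpolation=2),cv2.resize(t[180:280,340:440],(400,400),interpolation=2)])
cv2.imwrite("pics/c3.png",a);cv2.imwrite("pics/s3.png",s)
st=ctrl.state();P=st["ee_pos"];print(st["ee_pos"],st["force"],st["torque"],st["eef_rot"])
for z in(-.052,-.012,-.006): print(proj("scene",P+[0,0,z]))
E
```

```text
time: 5.6
ee_pos: [0.5684, 0.1854, 0.1902]
eef_rot: [179.9, 0.1, -23.5]
force: [0.4, 0.4, -2.0]
opening: 0.0174
grasp_force: 40.0
time: 6.8
ee_pos: [0.5087, -0.1873, 0.1899]
eef_rot: [-180.0, 0.2, -23.6]
force: [-0.8, 0.8, -2.4]
opening: 0.0174
grasp_force: 40.0
time: 7.1
ee_pos: [0.51, -0.1861, 0.1915]
eef_rot: [-180.0, 0.0, -23.4]
force: [0.8, -0.3, -1.4]
opening: 0.0171
grasp_force: 40.0
[ 0.51011042 -0.1863502   0.19167389] [-0.72113273  0.61005055 -1.03444439] [ 0.08244079 -0.04062013 -0.05085805] [-1.79997615e+02 -2.56626991e-04 -2.34356051e+01]
[321.91909163 129.93699159]
[321.86093415 120.82767237]
[321.85201255 119.4332665 ]
```

View pics/c3.png

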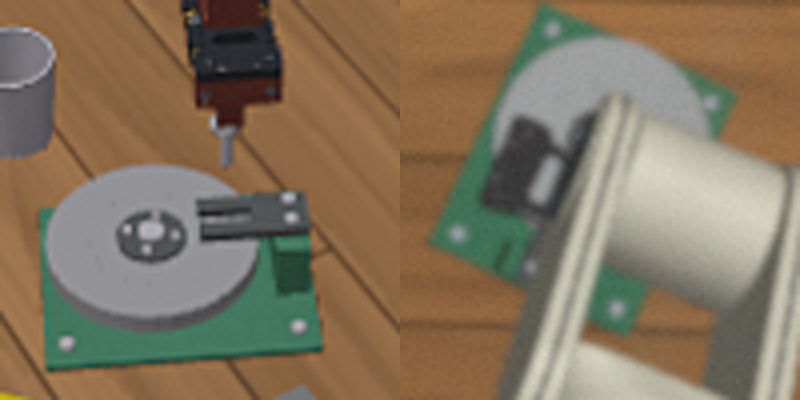

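The picture shows the pin upright in the gripper, with its foot at about (321.5,131) in the scene view against a predicted (321.9,129.9). It is above the fork slot, so I'll lower it into the slot, staying above the wheel.

```bash
python3 -m handwheel '[[10,0,-0.03,-1,0,0,0],[10,0,-0.03,-1.5,0,0,0],[10,0,-0.03,-1.8,0,0,0],[10,0,-0.03,-2.0,0,0,0],[10,0,-0.03,-2.2,0,0,0],[10,0,-0.03,-2.2,0,0,0],[10,0,-0.03,-2.2,0,0,0]]'
cat > ph.py <<'E'
from h import *
import sys
# wheel phase from scene frames
N=int(sys.argv[1]);hub=np.array([.5695,-.2150]);F=[];T=[]
for i in range(N): T.append(ctrl.state()["time"]);F.append(ctrl.capture("scene"))
if N>1: med=np.median(F,0).astype(np.uint8);np.save("med.npy",med)
else: med=np.load("med.npy")
out=[]
for ti,f in zip(T,F):
    D=cv2.absdiff(f,med).max(2).astype(np.float32);A=[]
    for a in range(0,360,2):
        p=hub+.065*np.array([np.cos(np.radians(a)),np.sin(np.radians(a))]);u=proj("scene",[p[0],p[1],.055])
        A.append(cv2.getRectSubPix(D,(3,3),(float(u[0]),float(u[1]))).mean())
    A=np.array(A);k=A.argmax();out.append((ti,k*2,A[k]))
    print(round(ti,3),k*2,A[k].round(1))
cv2.imwrite(f"pics/p{T[-1]:.2f}.png",F[-1])
if N>1:
    o=np.array([x for x in out if x[2]>15]);a=np.unwrap(np.radians(o[:,1]))
    w,b=np.polyfit(o[:,0],a,1);print("rate",w,"resid",np.degrees(np.abs(a-w*o[:,0]-b).max()))
    sl=np.radians(180-23.5);tn=o[-1,0];k=np.ceil((w*tn+b-sl)/(2*np.pi))
    print("hole under slot at",[(2*np.pi*(k+j)+sl-b)/w for j in range(5)],"period",2*np.pi/w)
s=ctrl.state();print(s["time"],s["ee_pos"],s["force"],s["torque"])
E
python3 ph.py 18
```

```text
time: 7.9
ee_pos: [0.5103, -0.1881, 0.1261]
eef_rot: [-180.0, -0.0, -23.5]
force: [-1.2, -0.5, -2.4]
opening: 0.0177
grasp_force: 40.0
7.9 194 8.0
7.95 216 58.4
8.0 238 61.6
8.05 260 64.2
8.1 284 47.2
8.15 306 40.3
8.2 326 45.9
8.25 350 53.3
8.3 12 57.9
8.35 34 60.3
8.4 58 62.3
8.45 80 60.9
8.5 104 45.6
8.55 126 42.0
8.6 146 15.5
8.65 174 7.2Traceback (most recent call last):
  File "ph.py", line 12, in <module>
    p=hub+.065*np.array([np.cos(np.radians(a)),np.sin(np.radians(a))]);u=proj("scene",[p[0],p[1],.055])
                                                                         ~~~~^^^^^^^^^^^^^^^^^^^^^^^^^^
  File "h.py", line 10, in proj
    c=ctrl.calibration(n);V=np.array(c["view"])
ValueError: time passes only in moves, steps and waits
```

```bash
python3 - <<'E'
import re
s=open("h.py").read()
s=s.replace("import cv2,numpy as np\n","import cv2,numpy as np,functools\ncal=functools.lru_cache(None)(lambda n:ctrl.calibration(n))\n",1).replace("c=ctrl.calibration(n)","c=cal(n)")
open("h.py","w").write(s)
E
python3 - <<'E'
from h import *
s=ctrl.capture("scene")
cv2.imwrite("pics/c4.png",cv2.resize(s[110:180,290:360],(560,560),interpolation=2))
st=ctrl.state();P=st["ee_pos"];print(st["time"],P,st["force"])
for z in(-.052,-.012): print(proj("scene",P+[0,0,z]))
E
```

```text
8.85 [ 0.50993156 -0.18799161  0.12564246] [ 0.75357842 -0.37595686 -1.63353735]
[321.81960541 143.97751874]
[321.7616955  135.37837729]
```

View pics/c4.png

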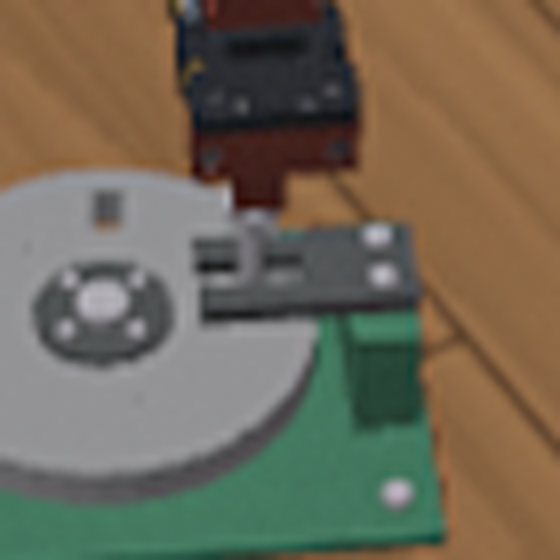

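The pin's shank sits in the slot between the tines at about crop (250,258), and the hole is visible at crop (107,208). I'll go down to just above the face and begin the contact descent right after the hole passes at about 9.42 s.

```bash
python3 -m handwheel '[[10,0,0,-0.2,0,0,0],[10,0,0,-0.35,0,0,0],[10,0,0,-0.43,0,0,0],[10,0,0,-0.43,0,0,0],[10,0,0,-0.43,0,0,0],[10,0,0,-0.43,0,0,0]]' | head -4; python3 -m handwheel '[[10,0,0,-0.06,0,0,0]]'|head -4;  python3 -m handwheel '[[10,0,0,-0.06,0,0,0]]'|head -4
```

```text
time: 9.45
ee_pos: [0.5101, -0.188, 0.1128]
eef_rot: [-180.0, -0.0, -23.5]
force: [0.0, 0.3, -0.9]
time: 9.55
ee_pos: [0.5102, -0.1881, 0.1113]
eef_rot: [-180.0, -0.0, -23.5]
force: [-0.1, -0.5, -1.3]
time: 9.65
ee_pos: [0.51, -0.188, 0.1092]
eef_rot: [-180.0, -0.0, -23.5]
force: [0.6, -0.2, -1.4]
```

```bash
python3 -m handwheel '[[10,0,0,-0.06,0,0,0]]'|head -4;  python3 -m handwheel '[[10,0,0,-0.05,0,0,0]]'|head -4
```

```text
time: 9.75
ee_pos: [0.5099, -0.188, 0.1073]
eef_rot: [-180.0, -0.0, -23.5]
force: [0.2, 0.6, -1.4]
time: 9.85
ee_pos: [0.51, -0.1881, 0.1058]
eef_rot: [180.0, -0.0, -23.5]
force: [-1.4, -2.5, 1.9]
```

```bash
python3 -m handwheel '[[10,0,0,0.1,0,0,0],[10,0,0,0.1,0,0,0],[10,0,0,0.1,0,0,0],[10,0,0,0.1,0,0,0],[10,0,0,0.1,0,0,0],[10,0,0,0.1,0,0,0],[10,0,0,0.1,0,0,0],[10,0,0,0.1,0,0,0],[10,0,0,0.1,0,0,0],[10,0,0,0.1,0,0,0],[10,0,0,0.1,0,0,0],[10,0,0,0.1,0,0,0]]'|head -4; python3 ph.py 18
```

```text
time: 11.05
ee_pos: [0.5099, -0.188, 0.1089]
eef_rot: [180.0, 0.0, -23.5]
force: [-0.5, -0.2, -1.1]
11.05 156 1.3
11.1 174 1.1
11.15 208 56.9
11.2 232 60.7
11.25 254 65.6
11.3 276 53.2
11.35 298 41.0
11.4 322 43.5
11.45 342 50.8
11.5 6 57.2
11.55 28 61.0
11.6 50 59.6
11.65 72 66.2
11.7 96 48.7
11.75 120 40.9
11.8 142 46.3
11.85 164 1.9
11.9 182 1.4
rate 7.8574339335938035 resid 1.4989010989019318
hole under slot at [np.float64(11.834365846514352), np.float64(12.634014352665496), np.float64(13.433662858816637), np.float64(14.233311364967783), np.float64(15.032959871118925)] period 0.7996485061511432
11.95 [ 0.5099236  -0.18798458  0.10887154] [-0.6885806  -0.17821599 -1.68330524] [ 0.10346919  0.01970376 -0.0078333 ]
```

```bash
python3 -m handwheel '[[10,0,0,0,0,0,0],[10,0,0,0,0,0,0],[10,0,0,0,0,0,0],[10,0,0,0,0,0,0],[10,0,0,0,0,0,0],[10,0,0,0,0,0,0],[10,0,0,0,0,0,0]]'|head -1; python3 -m handwheel '[[10,0,0,-0.11,0,0,0]]'|head -4;  python3 -m handwheel '[[10,0,0,-0.04,0,0,0]]'|head -4
```

```text
time: 12.65
time: 12.75
ee_pos: [0.5103, -0.1882, 0.1059]
eef_rot: [180.0, -0.1, -23.5]
force: [-0.2, -1.5, 1.8]
time: 12.85
ee_pos: [0.51, -0.1884, 0.1044]
eef_rot: [180.0, -0.0, -23.5]
force: [-2.1, -2.0, 4.2]
```

```bash
for i in 1 2 3; do python3 ph.py 1; done
```

```text
12.85 248 61.8
12.9 [ 0.51002392 -0.18841863  0.10435814] [-1.73826176 -3.40390826  3.86276765] [-0.53854233  0.24790821 -0.01646849]
12.9 262 62.1
12.95 [ 0.51010646 -0.18843429  0.10451351] [-0.75250399 -3.01133066  3.15795807] [-0.50549063  0.27021277 -0.00747195]
12.95 274 56.9
13.0 [ 0.51018109 -0.18841307  0.10463278] [-1.15431472 -2.68503561  4.09379967] [-0.56608176  0.28990356  0.065184  ]
```

```bash
for i in 1 2 3 4; do python3 ph.py 1; done
```

```text
13.0 282 53.3
13.05 [ 0.51015524 -0.1883413   0.10463694] [-1.13703234 -2.14708747  4.43004816] [-0.46264682  0.31477967 -0.05797362]
13.05 288 46.6
13.1 [ 0.510172   -0.18828283  0.10464766] [-0.92614925 -1.874151    4.15870492] [-0.48106481  0.27894717 -0.01038787]
13.1 296 43.8
13.15 [ 0.5101441  -0.18821114  0.10461545] [-0.10312525 -2.2686143   3.03342654] [-0.5116493   0.2541031  -0.05213534]
13.15 302 39.3
13.2 [ 0.51010642 -0.18815582  0.10459243] [-1.78249023 -2.46641429  2.6353813 ] [-0.4967118   0.25911942 -0.00607908]
```

```bash
for i in 1 2 3 4; do python3 ph.py 1; done
```

```text
13.2 308 43.0
13.25 [ 0.51004065 -0.18811376  0.10454893] [-0.98515865 -2.54751931  4.65617702] [-0.52351187  0.22196299 -0.05251417]
13.25 312 42.8
13.3 [ 0.51001427 -0.18806283  0.10452479] [-1.20193027 -1.74255327  4.306753  ] [-0.52771069  0.30224246  0.04842821]
13.3 316 41.8
13.35 [ 0.51002258 -0.18807078  0.10450116] [-1.34721022 -1.96507136  3.06316004] [-0.5190287   0.24500865 -0.02721262]
13.35 322 41.6
13.4 [ 0.50999542 -0.18805376  0.10446646] [-1.50422525 -2.52837699  3.6162493 ] [-0.46733026  0.24789199 -0.01353516]
```

```bash
python3 -m handwheel '[[10,0,0,-0.01,0,0,0]]'|head -4; for i in 1 2 3 4; do python3 ph.py 1; done
```

```text
time: 13.5
ee_pos: [0.51, -0.188, 0.1042]
eef_rot: [180.0, -0.0, -23.5]
force: [-1.8, -1.9, 4.0]
13.5 330 46.5
13.55 [ 0.50996671 -0.18804252  0.10410043] [-0.66800512 -1.96634915  4.21642959] [-0.60175834  0.26051496  0.00840881]
13.55 334 47.5
13.6 [ 0.5099693  -0.18805045  0.10411267] [-0.96593702 -2.09901132  3.90163278] [-0.62010728  0.29982025 -0.04756224]
13.6 338 48.4
13.65 [ 0.50996465 -0.18802605  0.10411727] [-1.12671421 -1.6123437   4.22957535] [-0.57395926  0.34115391  0.00513842]
13.65 338 48.6
13.7 [ 0.50996573 -0.1880203   0.10410842] [-1.31874579 -2.85463423  4.71289562] [-0.62167199  0.34569614  0.01527915]
```

```bash
for i in 1 2 3; do python3 -m handwheel '[[10,0,0,0,0,0,0],[10,0,0,0,0,0,0],[10,0,0,0,0,0,0]]'|grep force;  python3 ph.py 1;done
```

```text
force: [-1.1, -2.3, 5.1]
grasp_force: 40.0
14.0 348 53.4
14.05 [ 0.50996341 -0.18799501  0.10408091] [-1.70981783 -3.45151791  4.01837475] [-6.27808128e-01  2.91535508e-01 -4.93873768e-04]
force: [-1.5, -3.0, 4.2]
grasp_force: 40.0
14.35 352 54.5
14.4 [ 0.50991533 -0.18799208  0.10408405] [-1.32635481 -2.57391765  3.75681167] [-0.59329916  0.29433349  0.01257386]
force: [-1.8, -2.5, 5.0]
grasp_force: 40.0
14.7 356 57.6
14.75 [ 0.50992651 -0.18798898  0.10406338] [-1.9305616  -2.21376463  3.57318754] [-6.05946199e-01  3.08630128e-01 -4.77264777e-04]
```

```bash
python3 -m handwheel '[[10,0,0,0.005,0,0,0],[10,0,0,0.005,0,0,0],[10,0,0,0.005,0,0,0]]'|grep force;python3 ph.py 1; for i in 1 2 3; do python3 -m handwheel '[[10,0,0,0,0,0,0],[10,0,0,0,0,0,0],[10,0,0,0,0,0,0]]'|grep force;  python3 ph.py 1;done
```

```text
force: [-0.6, -2.8, 4.2]
grasp_force: 40.0
15.05 2 53.9
15.1 [ 0.50994409 -0.1879764   0.10420808] [-1.05111103 -2.60203677  2.83409948] [-0.56270832  0.2703059  -0.05542785]
force: [-0.7, -3.2, 3.1]
grasp_force: 40.0
15.4 12 58.3
15.45 [ 0.50992013 -0.18799142  0.10422791] [-0.56631731 -3.02847194  4.97448545] [-0.57139883  0.31675208  0.01162497]
force: [-0.9, -2.7, 4.0]
grasp_force: 40.0
15.75 22 62.0
15.8 [ 0.50993574 -0.1879845   0.10421652] [-2.11503465 -3.24484025  3.53828582] [-0.52327645  0.25511561 -0.0182526 ]
force: [-1.3, -2.3, 4.7]
grasp_force: 40.0
16.1 30 57.4
16.15 [ 0.50993816 -0.18799931  0.10422635] [-0.75336148 -3.01580948  4.50759798] [-0.58332547  0.33374347 -0.04091762]
```

```bash
for i in 1 2 3; do python3 -m handwheel '[[10,0,0,0,0,0,0],[10,0,0,0,0,0,0],[10,0,0,0,0,0,0],[10,0,0,0,0,0,0],[10,0,0,0,0,0,0],[10,0,0,0,0,0,0],[10,0,0,0,0,0,0],[10,0,0,0,0,0,0],[10,0,0,0,0,0,0],[10,0,0,0,0,0,0]]'|grep force:;  python3 ph.py 1;done
```

```text
force: [-0.7, -2.0, 4.0]
grasp_force: 40.0
17.15 64 62.1
17.2 [ 0.50995681 -0.18800104  0.10423422] [-1.37394895 -2.33814257  3.9038158 ] [-0.53601916  0.26719955  0.04248972]
force: [-1.0, -2.9, 3.7]
grasp_force: 40.0
18.2 96 51.4
18.25 [ 0.50992842 -0.18800268  0.10421866] [-1.59562457 -2.50944014  4.20221231] [-0.52253161  0.35269907 -0.02397228]
force: [-1.7, -2.8, 4.3]
grasp_force: 40.0
19.25 134 42.1
19.3 [ 0.50994397 -0.18798089  0.10420783] [-0.87276057 -2.65474661  4.21928658] [-5.32802130e-01  2.72780292e-01 -3.03236657e-04]
```

```bash
python3 -m handwheel '[[10,0,0,0,0,0,0],[10,0,0,0,0,0,0],[10,0,0,0,0,0,0],[10,0,0,0,0,0,0]]'|grep -v rot; for i in 1 2 3 4 5; do python3 -m handwheel '[[10,0,0,0,0,0,0]]'|grep -E 'time|pos|force: \['; done
```

```text
time: 19.7
ee_pos: [0.5099, -0.188, 0.1042]
force: [-1.3, -3.0, 4.4]
opening: 0.0176
grasp_force: 40.0
time: 19.8
ee_pos: [0.5099, -0.188, 0.1042]
force: [-2.3, -3.1, 3.9]
time: 19.9
ee_pos: [0.5099, -0.1878, 0.104]
force: [-0.3, 0.1, -1.0]
time: 20.0
ee_pos: [0.5095, -0.1879, 0.1038]
force: [-2.0, -4.4, -1.5]
time: 20.1
ee_pos: [0.5095, -0.1878, 0.1037]
force: [-1.1, -3.3, -0.4]
time: 20.2
ee_pos: [0.5095, -0.1879, 0.1038]
force: [-0.9, -3.3, -2.0]
```

Vertical force has dropped to zero and the side load has risen, so the hole has taken the pin. Pushing it home.

```bash
for i in 1 2 3 4 ; do python3 -m handwheel '[[10,0,0,-0.05,0,0,0],[10,0,0,-0.1,0,0,0]]'|grep -E 'time|pos|force: \['; done
```

```text
time: 20.4
ee_pos: [0.5099, -0.188, 0.1011]
force: [-1.3, -2.5, 1.7]
time: 20.6
ee_pos: [0.5101, -0.188, 0.0982]
force: [-1.0, -2.6, 0.1]
time: 20.8
ee_pos: [0.51, -0.188, 0.0951]
force: [-0.2, -3.1, 0.7]
time: 21.0
ee_pos: [0.51, -0.188, 0.0921]
force: [-0.9, -2.4, 1.0]
```

```bash
for i in 1 2 3 4 ; do python3 -m handwheel '[[10,0,0,-0.04,0,0,0],[10,0,0,-0.04,0,0,0]]'|grep -E 'time|pos|force: \['; done
```

```text
time: 21.2
ee_pos: [0.5099, -0.188, 0.0908]
force: [-1.1, -2.1, 0.3]
time: 21.4
ee_pos: [0.51, -0.188, 0.0897]
force: [-1.6, -2.6, 0.8]
time: 21.6
ee_pos: [0.5101, -0.1881, 0.0892]
force: [-3.6, -3.2, 6.8]
time: 21.8
ee_pos: [0.5101, -0.1881, 0.0891]
force: [-6.4, -1.0, 19.0]
```

The collar is on the fork at TCP z 0.089, as predicted. Easing off, releasing and retreating.

```bash
python3 -m handwheel '[[10,0,0,0.03,0,0,0],[10,0,0,0.03,0,0,0]]'|grep -E 'time|pos|force: \['; python3 -m handwheel '[[40,0,0,0,0,0,0],[40,0,0,0,0,0,0],[40,0,0,0,0,0,0],[40,0,0,0,0,0,0],[40,0,0,0,0,0,0]]'; python3 -m handwheel '[[40,0,0,0.4,0,0,0],[40,0,0,1,0,0,0],[40,0,0,2,0,0,0],[40,0,0,3,0,0,0],[40,0,0,4,0,0,0],[40,0,0,4,0,0,0],[40,0,0,4,0,0,0]]'
python3 - <<'E'
from h import *
a=[]
for i in range(2):
    s=ctrl.capture("scene");a.append(cv2.resize(s[110:180,290:360],(400,400),interpolation=2))
cv2.imwrite("pics/c5.png",np.hstack(a))
E
```

```text
time: 22.0
ee_pos: [0.5101, -0.1881, 0.0892]
force: [-4.3, -2.1, 11.5]
time: 22.5
ee_pos: [0.5099, -0.1878, 0.0881]
eef_rot: [-180.0, 0.0, -23.5]
force: [0.4, -0.5, -0.3]
opening: 0.0399
grasp_force: 0.0
time: 23.2
ee_pos: [0.5102, -0.1881, 0.2094]
eef_rot: [-180.0, -0.1, -23.5]
force: [0.3, -0.0, -0.7]
opening: 0.04
grasp_force: 0.0
```

View pics/c5.png

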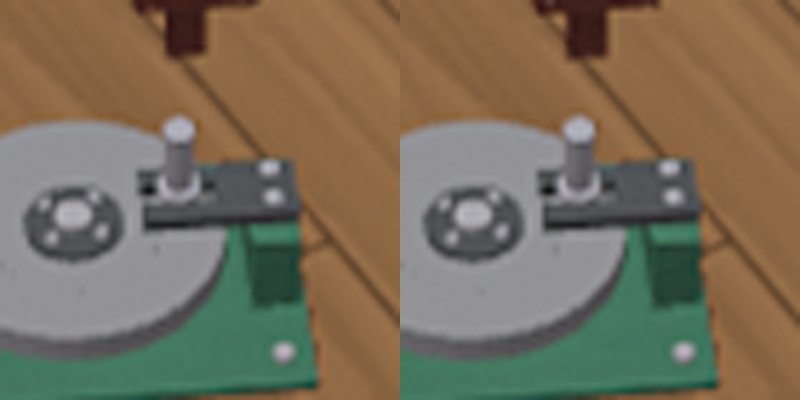

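The two frames, 0.05 s apart, look the same. The pin stands upright with its collar on the fork (crop (180,185)), the wheel is still, and the gripper is clear.

```bash
python3 -c "
from plant import ctrl
print(ctrl.job_done())"
```

```text
the job is handed in; nothing more can be done
None
```

The job is handed in: the pin is through the hole with its collar on the fork, the wheel stood still in the last pictures, and the gripper is clear; the hand-in call gave no verdict.

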